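# Reset the tripped breaker under a push-to-open flap

## Task

One circuit of the counter's power box has tripped. Pushing with the fingertips only, press the front edge of the clear flap to trip its touch catch, take the finger away and let the spring lift the flap ajar, then swing the flap fully back by its free edge until it leans on its stop, and push the one breaker handle that is down fully up. Leave the other breakers on, and do not pick up or shift the bottle, tub or cup.

Things in the scene. Friction and masses are not known exactly. Their poses are not given: they have to be found in the camera images.
- power_box: Grey steel power box with a sloping face, fixed to the counter, 240 mm wide (its y) and 220 mm deep (its x). Origin: centre of its underside; x points from the low front edge (55 mm high, nearest the robot) to the back (102 mm), z up. The face rises at 12 degrees. Flush in it lies a smoked clear flap 181 mm wide, 110 mm from hinge to free edge, 5 mm thick
- breaker_row (a point): Centre of the row of four white breakers under the flap, on their faces; each is 36 mm wide, side by side along the box's y. The faces are parallel to the sloping face and 24 mm below it. Recess: 184 mm across, from 59 mm down the slope of this point to 53 mm up it; below a handle that is down, 45 mm are free to the recess's front wall (35 mm at the catch in its middle)
- flap (a joint): Flap angle, hinged along its upper (back) edge. 0: shut, flush, held by a touch catch at its free front edge. Pressed in there by 4 mm (about 4 N; hard stop at 5 mm) the catch lets go, and as the finger leaves a damped spring arm lifts the flap ajar to 0.95 rad in about 1.5 s. Beyond that it is free (0.1 kg): upright at 1.78, past which it falls back on its stop at 2.1 rad, fully open; short of it, it drops to ajar
- flap_press (a point): Middle of the grey bar along the flap's free edge, on its outer face at the thumb ribs, right above the catch; 9 mm from the edge itself and 101 mm from the hinge axis; moves with the flap
- flap_hinge (a point): Middle of the flap's hinge axis, 2.5 mm below the sloping face; the axis runs along the box's y. The spring arm, 31 mm long on the same axis, lies under the flap's left (+y) edge and once released stands up with its end 25 mm above the face
- lever_a (a joint): Handle of breaker a; 0 = down (leaning towards the box's low front edge, switched off), 0.45 square to the face, 0.9 rad = up (leaning towards its high back, switched on). It stays where it is left and needs about 3 N at its tip
- lever_a_tip (a point): Middle of the outer end of that breaker's black handle bar, which is 28 mm wide along the row, 6 mm thick and stands 14 mm out of the breaker's face; the bar's end swings on a 20 mm radius, 17 mm from down to up
- lever_b (a joint): Handle of breaker b; 0 = down (leaning towards the box's low front edge, switched off), 0.45 square to the face, 0.9 rad = up (leaning towards its high back, switched on). It stays where it is left and needs about 3 N at its tip
- lever_b_tip (a point): Middle of the outer end of that breaker's black handle bar, which is 28 mm wide along the row, 6 mm thick and stands 14 mm out of the breaker's face; the bar's end swings on a 20 mm radius, 17 mm from down to up
- lever_c (a joint): Handle of breaker c; 0 = down (leaning towards the box's low front edge, switched off), 0.45 square to the face, 0.9 rad = up (leaning towards its high back, switched on). It stays where it is left and needs about 3 N at its tip
- lever_c_tip (a point): Middle of the outer end of that breaker's black handle bar, which is 28 mm wide along the row, 6 mm thick and stands 14 mm out of the breaker's face; the bar's end swings on a 20 mm radius, 17 mm from down to up
- lever_d (a joint): Handle of breaker d; 0 = down (leaning towards the box's low front edge, switched off), 0.45 square to the face, 0.9 rad = up (leaning towards its high back, switched on). It stays where it is left and needs about 3 N at its tip
- lever_d_tip (a point): Middle of the outer end of that breaker's black handle bar, which is 28 mm wide along the row, 6 mm thick and stands 14 mm out of the breaker's face; the bar's end swings on a 20 mm radius, 17 mm from down to up
- sauce_bottle: Amber sauce bottle standing to the left of the box, 60 mm in diameter, 190 mm high; origin at the centre of its underside, loose
- food_tub: Round lidded takeaway tub standing to the right of the box, 118 mm in diameter, 66 mm high; origin at the centre of its underside, loose
- steel_cup: Steel cup standing behind the box, 72 mm in diameter, 80 mm high; origin at the centre of its underside, loose
Mind the look-alikes: they are no part of the job. What is meant by the steel_cup is not blue, and is the larger of those in its own colour.

How it is judged:
On the way, in this order (a step that is already met when the one before it is completed fails the run):
1. the touch catch is released and the flap stands ajar on its spring (0.8 to 1.15 rad, still) (value of joint flap between 0.8 and 1.15 rad and velocity of joint flap between -0.15 and 0.15 rad/s), for 0.2 s.
2. the flap is swung back past upright onto its stop (value of joint flap above 1.95 rad), for 0.2 s.
3. the tripped handle is pushed up (value of joint lever_a above 0.75 rad), for 0.1 s.
At the end, for the whole second after the job is handed in: The flap leans fully back on its stop (over 1.95 rad), all four breaker handles are up (over 0.75 of 0.9 rad), and bottle, tub and cup stand upright within 30 mm of where they were (value of joint flap above 1.95 rad and value of joint each of lever_a, lever_b, lever_c, lever_d above 0.75 rad and distance of each of sauce_bottle, food_tub, steel_cup from where it was at the start of the episode below 0.03 m and angle between each of sauce_bottle, food_tub, steel_cup's own z axis and vertical below 0.15 rad); the robot touches nothing.
It fails at once if a breaker that was on is switched off (value of joint any of lever_b, lever_c, lever_d below 0.5 rad).
It fails at once if the bottle, tub or cup is picked up, shifted by more than 30 mm or knocked over (distance of any of sauce_bottle, food_tub, steel_cup from where it was at the start of the episode above 0.03 m or angle between any of sauce_bottle, food_tub, steel_cup's own z axis and vertical above 0.3 rad).
It also fails if it takes over 51 s, if anything falls off the work surface, if the arm or the gripper's body presses on something with over 40 N, if the wrist force passes 120 N, or if a joint passes its speed limit or range.

## Robot

A 6-joint arm with a two-finger parallel gripper is mounted at the origin on the work surface. World frame = base frame: x ahead of the robot, y to its left, z up, the work surface at z = 0. Lengths are in m, angles in rad, forces in N, time in s.
With the tool pointing down it reaches from about 0.3 to 1 m from the base axis. Payload 5.1 kg.
Tool frame: the origin (TCP) lies midway between the tips of the shut fingers; the grasp point (between the pads) lies 19 mm behind it; x points along the fingers, z is the direction in which the jaws open and shut, and the axes are right-handed (so a half turn about x gives the same grasp; the last joint's range is limited). The gripper opens to 95 mm and grips with 3 to 60 N. Pads are 20 mm wide; open, the fingers measure 119 mm over their backs; the gripper's body (75 mm by 180 mm) begins 59 mm behind the grasp point.
Start: joints at [1.103, 0.124, 1.65, -0, 1.367, -0.083], TCP at [0.244, 0.602, 0.215] pointing down, gripper open.
Joint ranges: [-2.61, 2.61], [-1.02, 2.33], [0.03, 2.71], [-1.35, 4.49], [0.32, 2.68], [-2.91, 2.91]. Speed limits (rad/s): [2.57, 2.57, 3.14, 3.14, 3.14, 3.14].

## Interface

Orientations are given as [roll, pitch, yaw] about the fixed x, y, z axes, in that order (R = Rz(yaw) Ry(pitch) Rx(roll)).
In Python, from cell import r gives the robot as it stands.
- The arm moves only by the tool drive_tool, never from a script. Its argument "commands" is a list that holds one entry, the list of rows, each a list of 6 numbers: the shift along the tool's x, y, z in m, then the turn, a rotation vector about the tool's x, y, z in degrees. In form: [[[x, y, z, ax, ay, az], ...]]. A call has 1 to 8 rows; each row shifts and turns the commanded pose from where the row before left it, along the tool's axes as they then stand; what a row does not reach is not made up. A row lasts 1/8 s, in which the tool goes at most 62.5 mm and 10.7 degrees, less where a joint would pass 70% of its speed; a pose out of reach is approached as far as the arm can. A call with a gripper value outside its range is refused whole. "gripper" is the finger opening in m, from 0 to 0.0951, set as the call begins (left out, the last holds). The fingers move at their own pace and stop on an object; the grip force is fixed at half the most. Time passes only in rows, so rows that do not move let the fingers close. It gives the time, the measured TCP pose, the force and the opening at its end, in the units of the state.
- r.get_state(): the state, without advancing time (a new reading comes with each control period).
- r.capture(name): name is "scene" or "top"; returns the picture (480x640x3 uint8, blue, green, red); there is no depth.
- r.camera_model(name): a dict with "camera_matrix" (3x3 intrinsics, pixels), "k1" (the pictures are not rectified: a ray, as slopes to the right and down, at radius r is drawn at 1 + k1 r^2 times it, then the intrinsics apply), "world_to_cam" (4x4, takes a point from world to camera coordinates). Camera axes: x right, y up, looking along -z (the intrinsics and any distortion apply to the point x, -y, -z); pixel columns grow to the right and rows downward; lengths in m; the calibration is good to about 2 mm. A picture is of the moment at which its call begins. camera_model takes no time and is no camera call.
- r.close_job(): hands the job in, once; it reports no verdict.
The state is a dict: "time_s": time; "joints": joint angles; "joint_velocities": joint speeds; "effort": joint torques, N m; "ee_pos": TCP position; "eef_rot": TCP orientation; "contact_force": force on the tool from outside, world axes, zero at the start; "torque": the same for the moment, N m; "opening": finger opening in m.
Only numpy, scipy, OpenCV 4.12 (cv2) and the standard library are available. Lean on these libraries where they do the work, as an engineer would, in place of code of your own. Each camera call takes 0.05 s, during which the arm holds its last target. There are 200 camera calls.

## Working session

There is one attempt and no reset: what is moved stays moved. The work goes in short steps, Python scripts to look and compute and a tool call to move; the robot and the scene stay as the last step left them, time stands still between calls to the robot, and variables do not carry over. Pictures are saved under pics/ and viewed, on a budget of 10 in all, crops included, one or two more only if the job needs it, and the job is handed in when it is done.

Besides the shell and the picture viewer there is one more tool, called after "Emit:" as name(argument=value, ...) on one line, values as JSON. drive_tool: Moves the arm, as the interface text tells. Its arguments: {"type":"object","properties":{"commands":{"type":"array","items":{"type":"array","items":{"type":"array","items":{"type":"number"}}}},"gripper":{"type":"number"}},"required":["commands"]}

```bash
ls; mkdir -p pics; python3 - <<'E'
from cell import r
import cv2
for n in("scene","top"):
    im=r.capture(n); cv2.imwrite(f"pics/{n}0.png",im)
    m=r.camera_model(n); print(n,m)
print(r.get_state())
E
```

```text
pics
scene {'camera_matrix': array([[506.64122721,   0.        , 313.43547703],
       [  0.        , 506.64122721, 245.28186254],
       [  0.        ,   0.        ,   1.        ]]), 'k1': 0.048754624284414565, 'world_to_cam': array([[ 0.79197263,  0.61050685, -0.00779306, -0.53196309],
       [-0.34520883,  0.45827286,  0.81903409,  0.13745757],
       [ 0.50359727, -0.64596236,  0.57369192, -1.18038392],
       [ 0.        ,  0.        ,  0.        ,  1.        ]])}
top {'camera_matrix': array([[540.50102328,   0.        , 321.85494931],
       [  0.        , 540.50102328, 232.9712785 ],
       [  0.        ,   0.        ,   1.        ]]), 'k1': -0.020892619634253925, 'world_to_cam': array([[ 0.00980902, -0.99979855, -0.01751138,  0.04653001],
       [ 0.99123976,  0.00741543,  0.13186642, -0.65535359],
       [-0.13171   , -0.01865146,  0.99111281, -1.17576197],
       [ 0.        ,  0.        ,  0.        ,  1.        ]])}
{'time_s': 0.1, 'joints': array([ 1.10339928e+00,  1.24477716e-01,  1.65151704e+00,  1.62107477e-05,
        1.36752668e+00, -8.25540798e-02]), 'joint_velocities': array([-0.00129479, -0.00110332, -0.00437026,  0.00129786, -0.00094339,
       -0.00013124]), 'effort': array([-1.05679790e-04, -4.18882906e+01, -3.61095393e+01,  7.77252065e-02,
        4.61643934e-02, -7.26435633e-05]), 'ee_pos': array([0.24375113, 0.60193891, 0.21349756]), 'eef_rot': array([ 3.05081042,  1.56886748, -2.04642481]), 'contact_force': array([-0.5184194 , -0.30049446,  0.93849794]), 'torque': array([-0.00110142,  0.04709846,  0.00986218]), 'opening': 0.09504143213327539}
```

View pics/scene0.png

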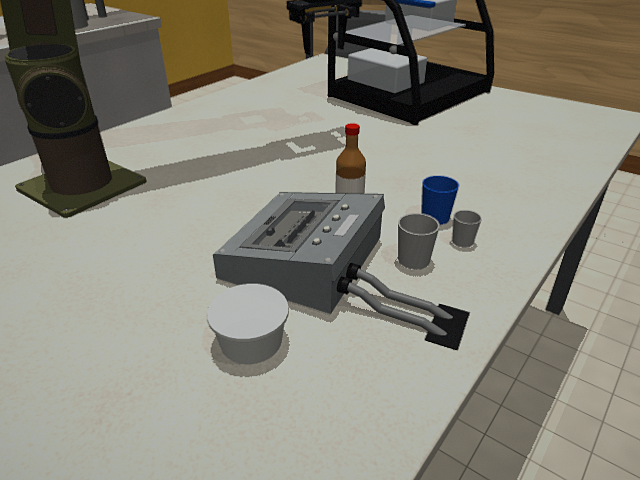

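View pics/top0.png

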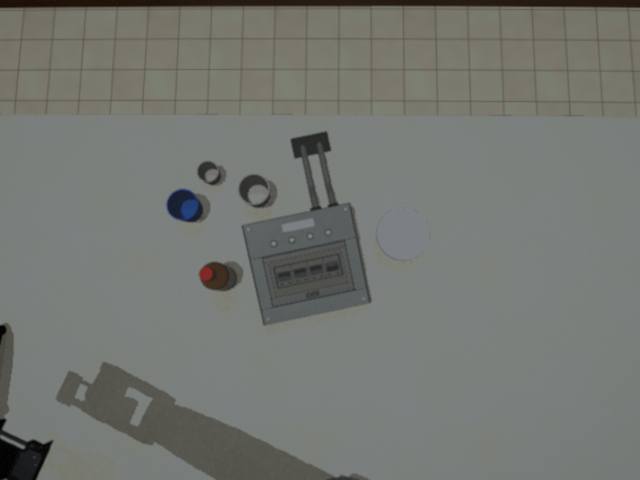

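```bash
python3 - <<'E'
import cv2
im=cv2.imread("pics/top0.png")[197:332,238:378]
im=cv2.convertScaleAbs(im,alpha=1.8)
cv2.imwrite("pics/crop1.png",cv2.resize(im,None,fx=4.4,fy=4.4,interpolation=cv2.INTER_CUBIC))
E
cat > h.py <<'E'
import numpy as np,cv2
from cell import r
def ray(n,uv):
    m=r.camera_model(n);K=m["camera_matrix"];k=m["k1"];W=m["world_to_cam"]
    q=np.array([(uv[0]-K[0,2])/K[0,0],(uv[1]-K[1,2])/K[1,1]]);s=q.copy()
    for _ in range(20): s=q/(1+k*(s@s))
    R=W[:3,:3];d=R.T@np.array([s[0],-s[1],-1.]);return -R.T@W[:3,3],d/np.linalg.norm(d)
def onz(n,uv,z):
    o,d=ray(n,uv);return o+d*(z-o[2])/d[2]
def proj(n,p):
    m=r.camera_model(n);K=m["camera_matrix"];W=m["world_to_cam"]
    c=W[:3,:3]@np.asarray(p,float)+W[:3,3];s=np.array([c[0],-c[1]])/-c[2];s=s*(1+m["k1"]*(s@s))
    return np.array([K[0,0]*s[0]+K[0,2],K[1,1]*s[1]+K[1,2]])
E
```

```text
(no output)
```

View pics/crop1.png

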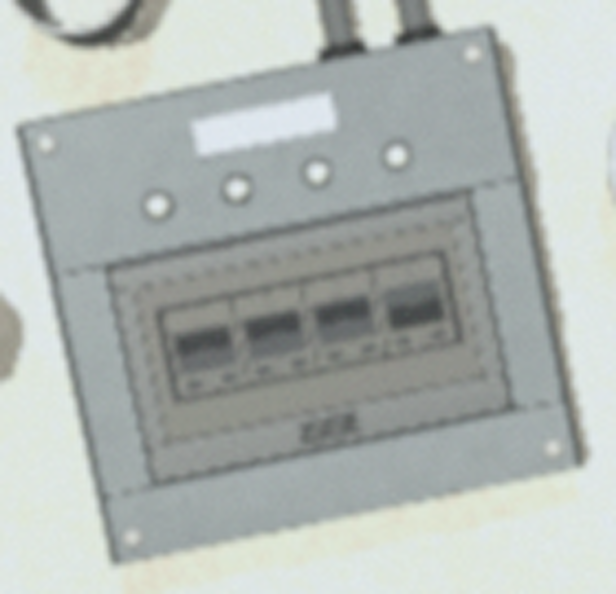

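The crop shows the box with corners at (18,128), (492,28), (115,562) and (583,463). The flap's hinge corners are at (108,266) and (470,192), the free-edge corners at (152,482) and (511,408), and the ribs at (330,429). The rightmost handle (415,308) is the one that is down.

```bash
cat >> h.py <<'E'
def box():
    px=lambda c:((c[0]+.5)/4.4+237.5,(c[1]+.5)/4.4+196.5)
    BL,BR,FL,FR=[onz("top",px(c),z) for c,z in (((18,128),.102),((492,28),.102),((115,562),.055),((583,463),.055))]
    return BL,BR,FL,FR,px
E
python3 - <<'E'
from h import *
np.set_printoptions(precision=4,suppress=True)
BL,BR,FL,FR,px=box()
n=np.linalg.norm
print("w",n((BL-BR)[:2]),n((FL-FR)[:2]),"d",n((BL-FL)[:2]),n((BR-FR)[:2]))
c=(BL+BR+FL+FR)/4
x=(BL+BR-FL-FR)[:2];y=(BL-BR+FL-FR)[:2]
yx=np.arctan2(x[1],x[0]);yy=np.arctan2(-y[0],y[1]);yaw=(yx+yy)/2
print("c",c,"yaw",yx,yy)
X=np.array([np.cos(yaw),np.sin(yaw),0]);Y=np.array([-X[1],X[0],0])
N=np.cross(np.array([*(X[:2]*np.cos(.2094)),np.sin(.2094)]),Y)
S=X*np.cos(.2094)+np.array([0,0,np.sin(.2094)])
F=c*[1,1,0]-X*.11+[0,0,.055]
for nm,cc,off in (("hL",(108,266),0),("hR",(470,192),0),("fL",(152,482),0),("fR",(511,408),0),("rib",(330,429),0),("btnL",(157,205),0),("leverA",(415,308),-.012),("B",(344,314),-.012),("C",(273,330),-.012),("D",(203,345),-.012)):
    o,d=ray("top",px(cc)); P0=F+N*off*1.0
    t=((P0-o)@N)/(d@N); p=o+t*d
    print(nm,p,"s,y from front:",(p-P0)@S,(p-P0)@Y)
print("N",N,"S",S,"F",F)
for q in (BL,BR,FL,FR,F): print(proj("scene",q))
for n_,uv in (("cup",(258,197)),): print(onz("top",uv,0.0))
E
```

```text
w 0.23775949379876374 0.23846417580071383 d 0.2164245820170659 0.2166757056747878
c [0.5817 0.0846 0.0785] yaw 0.21991201726047102 0.21710311894514156
hL [0.5956 0.1805 0.0857] s,y from front: 0.14759793616986455 0.09059375246014856
hR [0.6338 0.0022 0.0854] s,y from front: 0.14618528715037835 -0.09171887024034327
fL [0.4902 0.1589 0.0628] s,y from front: 0.03756949602780456 0.09242601885200465
fR [ 0.5285 -0.0192  0.0625] s,y from front: 0.03630229598669283 -0.08977443374914869
rib [0.5172 0.0707 0.0644] s,y from front: 0.044981644113749046 0.0004424437204436882
btnL [0.6255 0.1563 0.0908] s,y from front: 0.17208201356282746 0.060566383157312824
leverA [0.5778 0.0289 0.0627] s,y from front: 0.09369676368641737 -0.05349266179486072
B [0.5745 0.0644 0.0637] s,y from front: 0.09819440829565394 -0.018118741383658155
C [0.5662 0.0998 0.0636] s,y from front: 0.09775600747923702 0.01827078970653331
D [0.5584 0.1348 0.0636] s,y from front: 0.09770296115136615 0.05405219811255847
N [-0.2029 -0.0451  0.9782] S [0.9549 0.212  0.2079] F [0.4743 0.0607 0.055 ]
[383.126  193.4622]
[331.5916 264.5207]
[280.4887 192.3062]
[213.7497 254.787 ]
[249.5099 220.3924]
[0.7454 0.2049 0.    ]
```

```bash
cat >> h.py <<'E'
from scipy.spatial.transform import Rotation as Ro
np.set_printoptions(precision=4,suppress=True)
yaw=.2185;a=np.radians(12)
X=np.array([np.cos(yaw),np.sin(yaw),0]);Y=np.array([-X[1],X[0],0]);Z=np.array([0,0,1.])
S=X*np.cos(a)+Z*np.sin(a);N=np.cross(S,Y)
H=np.array([.6147,.0914,.0855])   # hinge, on face
P=lambda s,y,n:H+S*(s)+Y*y+N*n    # s measured from hinge, up slope
def st():
    s=r.get_state();R=Ro.from_euler("xyz",s["eef_rot"]);p=s["ee_pos"]
    print("t",round(s["time_s"],2),"q",s["joints"],"F(S,Y,N)",np.array([s["contact_force"]@v for v in(S,Y,N)]),"tcp s,y,n",np.array([(p-H)@v for v in(S,Y,N)]),"open",s["opening"])
    return p,R
def goto(p,R,tgt): print("tool shift",R.inv().apply(tgt-p))
E
python3 - <<'E'
from h import *
print(S,N)
p,R=st()
for sg in(1,-1):
    z=sg*Y;x=-N;G=Ro.from_matrix(np.stack([x,np.cross(z,x),z],1))
    print(sg,"turn deg",np.degrees((R.inv()*G).as_rotvec()))
    goto(p,G,P(-.101,0,.12)); goto(p,G,P(-.101,0,.24))
print("bottle",(onz("top",(207,273),.19)-H)@Y,(onz("top",(207,273),.19)-H)@S)
print(R.as_matrix())
E
```

```text
[0.9549 0.212  0.2079] [-0.203  -0.0451  0.9781]
t 0.1 q [ 1.1034  0.1245  1.6515  0.      1.3675 -0.0826] F(S,Y,N) [-0.3636 -0.181   1.0368] tcp s,y,n [-0.2194  0.5788  0.1775] open 0.09504143213327539
1 turn deg [-34.4308  -3.7233 -11.6761]
tool shift [ 0.0575 -0.1184 -0.5788]
tool shift [-0.0625 -0.1184 -0.5788]
-1 turn deg [144.7526 -15.2706   4.8695]
tool shift [0.0575 0.1184 0.5788]
tool shift [-0.0625  0.1184  0.5788]
bottle 0.19272349642583142 0.0028784740393900995
[[-0.0009 -0.9269  0.3754]
 [-0.0017  0.3754  0.9269]
 [-1.      0.0002 -0.0019]]
```

Emit:
drive_tool(commands=[[[0,0,0,-8.6,-0.93,-2.92],[0,0,0,-8.6,-0.93,-2.92],[0,0,0,-8.6,-0.93,-2.92],[0,0,0,-8.6,-0.93,-2.92],[-0.015,-0.01,-0.045,0,0,0],[-0.015,-0.01,-0.045,0,0,0],[-0.015,-0.01,-0.045,0,0,0],[-0.015,-0.01,-0.045,0,0,0]]], gripper=0)

```text
time_s: 1.1
ee_pos: [0.309, 0.4308, 0.2813]
eef_rot: [-1.567, 1.361, 0.222]
contact_force: [0.6, -0.4, 0.2]
opening: 0.0204
```

Emit:
drive_tool(commands=[[[0,-0.01,-0.05,0,0,0],[0,-0.01,-0.05,0,0,0],[0,-0.01,-0.05,0,0,0],[0,-0.01,-0.05,0,0,0],[0,-0.01,-0.05,0,0,0],[0,-0.01,-0.05,0,0,0],[0,-0.01,-0.05,0,0,0],[0,-0.01,-0.05,0,0,0]]])

```text
time_s: 2.1
ee_pos: [0.4719, 0.0571, 0.2973]
eef_rot: [-1.563, 1.36, 0.225]
contact_force: [1.2, 0.2, 0.1]
opening: 0.0007
```

```bash
python3 - <<'E'
from h import *
p,R=st(); print(R.as_matrix())
z=Y;x=-N;G=Ro.from_matrix(np.stack([x,np.cross(z,x),z],1))
print("turn",np.degrees((R.inv()*G).as_rotvec())); goto(p,R,P(-.101,0,.02))
E
```

```text
t 2.1 q [-0.0247 -0.4623  2.0374  0.053   1.3622 -1.8188] F(S,Y,N) [ 1.2546 -0.0478 -0.1885] tcp s,y,n [-0.0995 -0.0026  0.2377] open 0.0007359647540469908
[[ 0.204  -0.9548 -0.2161]
 [ 0.0468 -0.211   0.9764]
 [-0.9779 -0.2093  0.0016]]
turn [-0.0584  0.0816  0.0801]
tool shift [0.2177 0.0018 0.0023]
```

Emit:
drive_tool(commands=[[[0.05,0.001,0.001,0,0,0],[0.05,0,0.001,0,0,0],[0.05,0,0,0,0,0],[0.04,0,0,0,0,0],[0.023,0,0,0,0,0],[0.012,0,0,0,0,0],[0,0,0,0,0,0]]])

```text
time_s: 2.98
ee_pos: [0.5158, 0.071, 0.0766]
eef_rot: [-1.562, 1.362, 0.227]
contact_force: [-1.0, 1.0, -0.7]
opening: 0.0005
```

Emit:
drive_tool(commands=[[[0.004,0,0,0,0,0],[0.003,0,0,0,0,0],[0.003,0,0,0,0,0],[0,0,0,0,0,0]]])

```text
time_s: 3.48
ee_pos: [0.5182, 0.0714, 0.0675]
eef_rot: [-1.564, 1.36, 0.225]
contact_force: [-0.0, -0.4, -0.4]
opening: 0.0002
```

```bash
python3 - <<'E'
from h import *
p,R=st()
E
```

```text
t 3.48 q [ 0.0091 -0.1487  2.1932  0.0576  0.8921 -1.811 ] F(S,Y,N) [-0.1848 -0.3504 -0.413 ] tcp s,y,n [-0.1001  0.0014  0.0029] open 0.00023799248680955788
```

Emit:
drive_tool(commands=[[[0.002,0,0,0,0,0],[0.002,0,0,0,0,0],[0.001,0,0,0,0,0],[0,0,0,0,0,0]]])

```text
time_s: 3.98
ee_pos: [0.5195, 0.0716, 0.0628]
eef_rot: [-1.564, 1.36, 0.224]
contact_force: [-2.5, -0.8, 2.5]
opening: 0.0005
```

Emit:
drive_tool(commands=[[[0.001,0,0,0,0,0],[0.001,0,0,0,0,0],[0,0,0,0,0,0]]])

```text
time_s: 4.35
ee_pos: [0.5199, 0.0717, 0.0613]
eef_rot: [-1.564, 1.36, 0.225]
contact_force: [-4.7, -0.7, 9.2]
opening: 0.0005
```

Emit:
drive_tool(commands=[[[0.001,0,0,0,0,0],[0,0,0,0,0,0]]])

```text
time_s: 4.6
ee_pos: [0.5201, 0.0718, 0.0605]
eef_rot: [-1.564, 1.36, 0.225]
contact_force: [-5.2, -0.8, 7.9]
opening: 0.0001
```

Emit:
drive_tool(commands=[[[-0.01,0,0,0,0,0],[-0.03,-0.02,0,0,0,0],[-0.04,-0.04,0,0,0,0],[-0.04,-0.05,0,0,0,0],[0,-0.04,0,0,0,0],[0,0,0,0,0,0],[0,0,0,0,0,0],[0,0,0,0,0,0]]])

```text
time_s: 5.6
ee_pos: [0.6363, 0.0975, 0.206]
eef_rot: [-1.562, 1.362, 0.226]
contact_force: [-0.3, -0.5, 0.3]
opening: 0.0005
```

```bash
python3 - <<'E'
from h import *
p,R=st()
a=r.capture("scene")[150:300,180:420];b=r.capture("top")[190:340,200:440]
f=lambda i:cv2.resize(cv2.convertScaleAbs(i,alpha=1.4),None,fx=3.3,fy=2*1.0,interpolation=cv2.INTER_CUBIC) 
g=lambda i,k:cv2.resize(cv2.convertScaleAbs(i,alpha=k),None,fx=2,fy=2,interpolation=cv2.INTER_CUBIC)
cv2.imwrite("pics/ajar.png",np.vstack([g(a,1.0),g(b,1.8)]))
E
```

```text
t 5.6 q [ 0.0523 -0.0121  1.8175  0.0397  1.131  -1.7494] F(S,Y,N) [-0.3321 -0.4226  0.3933] tcp s,y,n [0.047  0.0012 0.1132] open 0.0005367111270446286
```

View pics/ajar.png

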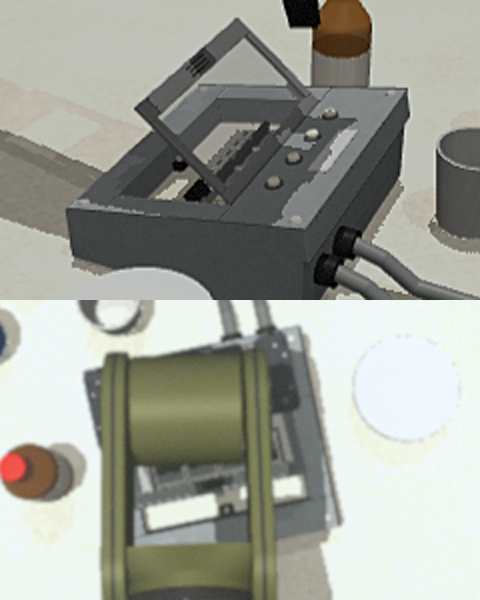

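The scene view shows the flap ajar with its free edge near crop (195,65). My retreat went up-slope because tool y is −S, and the fingertip is now above and behind the hinge, clear of everything. I'll go back over the top to the front, then down.

Emit:
drive_tool(commands=[[[-0.04,0,0,0,0,0],[0,0.04,0,0,0,0],[0,0.05,0,0,0,0],[0,0.05,0,0,0,0],[0,0.04,0,0,0,0],[0.04,0,0,0,0,0],[0.04,0,0,0,0,0],[0.008,0,0,0,0,0]]])

```text
time_s: 6.7
ee_pos: [0.4733, 0.0619, 0.1195]
eef_rot: [-1.557, 1.365, 0.231]
contact_force: [-0.1, -1.0, 0.6]
opening: 0.0003
```

```bash
python3 - <<'E'
from h import *
p,R=st()
a=r.capture("scene")[80:300,180:420]
cv2.imwrite("pics/front.png",cv2.resize(a,None,fx=2.5,fy=2.5))
E
```

```text
t 6.7 q [-0.0129 -0.3359  2.2472  0.0574  1.0316 -1.826 ] F(S,Y,N) [-0.1671 -0.9763  0.6122] tcp s,y,n [-0.1342  0.0019  0.0633] open 0.0003470791200407843
```

View pics/front.png

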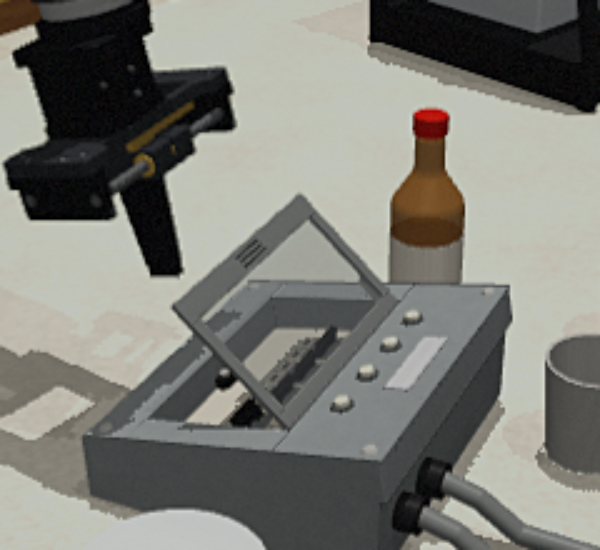

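The flap is ajar with its edge around (240,255), and the fingertip (165,270) is in front of it, below the edge. Now I'll push back.

Emit:
drive_tool(commands=[[[0,-0.025,0,0,0,0],[0,-0.025,0,0,0,0],[0,-0.015,0,0,0,0],[-0.003,-0.015,0,0,0,0],[-0.003,-0.015,0,0,0,0],[-0.003,-0.015,0,0,0,0],[-0.003,-0.013,0,0,0,0],[0,0,0,0,0,0]]])

```text
time_s: 7.75
ee_pos: [0.5918, 0.0875, 0.1609]
eef_rot: [-1.565, 1.359, 0.224]
contact_force: [0.1, -0.4, -0.4]
opening: 0.0006
```

Emit:
drive_tool(commands=[[[0,-0.01,0,0,0,0],[0,-0.01,0,0,0,0],[0,-0.01,0,0,0,0],[0,-0.005,0,0,0,0],[0,0,0,0,0,0]]])

```text
time_s: 8.38
ee_pos: [0.6244, 0.0948, 0.1675]
eef_rot: [-1.564, 1.36, 0.225]
contact_force: [-0.4, -0.2, 0.5]
opening: 0.0005
```

```bash
python3 - <<'E'
from h import *
p,R=st()
a=r.capture("scene")[80:300,180:420]
cv2.imwrite("pics/swung.png",cv2.resize(a,None,fx=2.5,fy=2.5))
E
```

```text
t 8.38 q [ 0.0486 -0.0105  1.8825  0.0419  1.0625 -1.7568] F(S,Y,N) [-0.3345 -0.1555  0.588 ] tcp s,y,n [0.0271 0.0012 0.0781] open 0.0004571491259708834
```

View pics/swung.png

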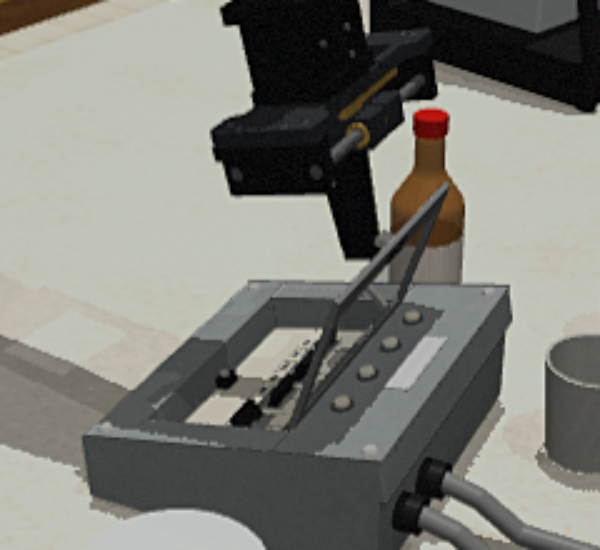

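The flap (edge at 395,235) is past upright and leaning back, and the finger is clear of it. Next I retreat down-slope and hover in front of the right-hand handle.

Emit:
drive_tool(commands=[[[0,0.03,0,0,0,0],[0,0.03,-0.015,0,0,0],[0,0.03,-0.02,0,0,0],[0,0.027,-0.02,0,0,0],[0.03,0,0,0,0,0],[0.025,0,0,0,0,0],[0.008,0,0,0,0,0],[0,0,0,0,0,0]]])

```text
time_s: 9.43
ee_pos: [0.5368, 0.0193, 0.081]
eef_rot: [-1.562, 1.361, 0.226]
contact_force: [0.2, -0.1, 0.9]
opening: 0.0003
```

```bash
python3 - <<'E'
from h import *
p,R=st()
print("target lever",proj("scene",P(-.061,-.054,-.012)),proj("top",P(-.061,-.054,-.012)),"tip",proj("scene",p))
a=r.capture("scene")[110:290,200:420]
cv2.imwrite("pics/hover.png",cv2.resize(a,None,fx=3.3,fy=3.3,interpolation=cv2.INTER_CUBIC))
E
```

```text
t 9.43 q [-0.1006 -0.1309  2.1518  0.084   0.9234 -1.9334] F(S,Y,N) [ 0.3525 -0.1301  0.848 ] tcp s,y,n [-0.0906 -0.0535  0.0147] open 0.0003019533658008295
target lever [276.0811 243.7999] [333.0969 269.9625] tip [258.082  229.4387]
```

View pics/hover.png

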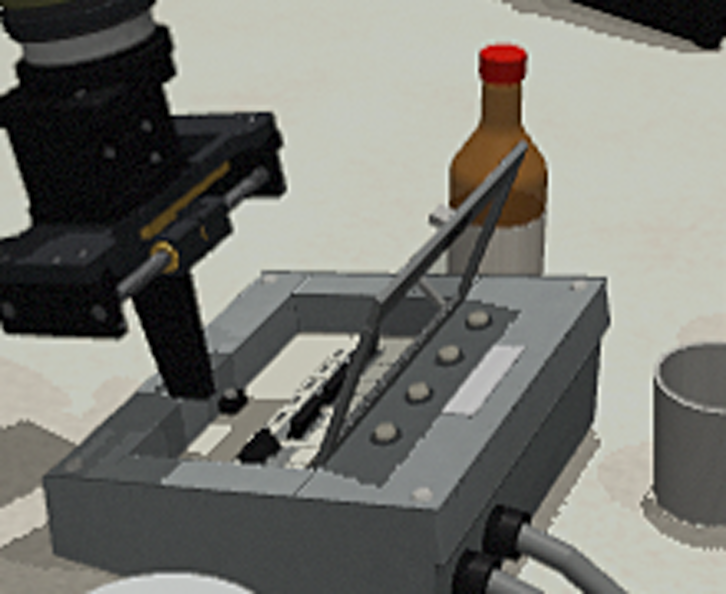

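The flap is leaning back on its stop. Handle a at (258,445) matches the prediction of (251,441), so I descend into the recess and push.

Emit:
drive_tool(commands=[[[0.012,0,0,0,0,0],[0.012,0,0,0,0,0],[0.008,0,0,0,0,0],[0,0,0,0,0,0],[0,-0.006,0,0,0,0],[0,-0.006,0,0,0,0],[0,0,0,0,0,0]]])

```text
time_s: 10.35
ee_pos: [0.5562, 0.0233, 0.0534]
eef_rot: [-1.566, 1.359, 0.223]
contact_force: [0.0, -1.2, -0.0]
opening: 0.0003
```

Emit:
drive_tool(commands=[[[0,-0.004,0,0,0,0],[0,-0.004,0,0,0,0],[0,-0.004,0,0,0,0],[0,-0.003,0,0,0,0],[0,0,0,0,0,0]]])

```text
time_s: 10.98
ee_pos: [0.5684, 0.0264, 0.0551]
eef_rot: [-1.561, 1.363, 0.228]
contact_force: [-3.9, -1.1, 1.1]
opening: 0.0003
```

```bash
python3 - <<'E'
from h import *
p,R=st()
E
```

```text
t 10.97 q [-0.0802 -0.0188  2.0962  0.0822  0.8673 -1.9161] F(S,Y,N) [-3.719 -0.226  1.877] tcp s,y,n [-0.0643 -0.0534 -0.0174] open 0.0002679073072212018
```

Contact is at about 3.7 N and the handle is moving. I keep pushing until it reaches its stop.

Emit:
drive_tool(commands=[[[0,-0.002,0,0,0,0],[0,-0.002,0,0,0,0],[0,-0.001,0,0,0,0],[0,0,0,0,0,0]]])

```text
time_s: 11.48
ee_pos: [0.5703, 0.0269, 0.0549]
eef_rot: [-1.559, 1.37, 0.231]
contact_force: [-14.9, -3.7, 8.5]
opening: 0.0005
```

Emit:
drive_tool(commands=[[[0,-0.002,0,0,0,0],[0,-0.001,0,0,0,0],[0,0,0,0,0,0]]])

```text
time_s: 11.85
ee_pos: [0.5706, 0.027, 0.0548]
eef_rot: [-1.557, 1.377, 0.234]
contact_force: [-23.9, -7.7, 13.7]
opening: 0.0002
```

The force climbed to about 28 N while the tip stayed put, so the handle is at its end stop. I retreat clear and check.

Emit:
drive_tool(commands=[[[0,0.01,0,0,0,0],[0,0.015,0,0,0,0],[-0.02,0.002,0,0,0,0],[-0.04,0,0,0,0,0],[-0.05,0.03,0,0,0,0],[-0.05,0.05,0,0,0,0],[0,0.06,0,0,0,0],[0,0.04,0,0,0,0]]])

```text
time_s: 12.85
ee_pos: [0.3522, -0.0217, 0.166]
eef_rot: [-1.571, 1.358, 0.218]
contact_force: [-0.1, 0.0, 0.5]
opening: 0.0004
```

```bash
python3 - <<'E'
from h import *
p,R=st()
a=r.capture("scene")[150:280,200:400];b=r.capture("top")[190:330,140:340+100]
cv2.imwrite("pics/end_a.png",np.vstack([cv2.resize(a,(600,390),interpolation=cv2.INTER_CUBIC)[:300],cv2.resize(cv2.convertScaleAbs(b,alpha=1.8)[:,60:260],(429,300),interpolation=cv2.INTER_CUBIC)[:, :600].copy() if False else cv2.copyMakeBorder(cv2.resize(cv2.convertScaleAbs(b,alpha=1.8)[:,60:260],(429,300),interpolation=cv2.INTER_CUBIC),0,0,0,171,cv2.BORDER_CONSTANT)]))
E
```

```text
t 12.85 q [-0.3031 -0.7809  2.4345  0.1095  1.304  -2.1113] F(S,Y,N) [-0.0261  0.0567  0.5491] tcp s,y,n [-0.2579 -0.0535  0.1371] open 0.0003568315794586507
```

View pics/end_a.png

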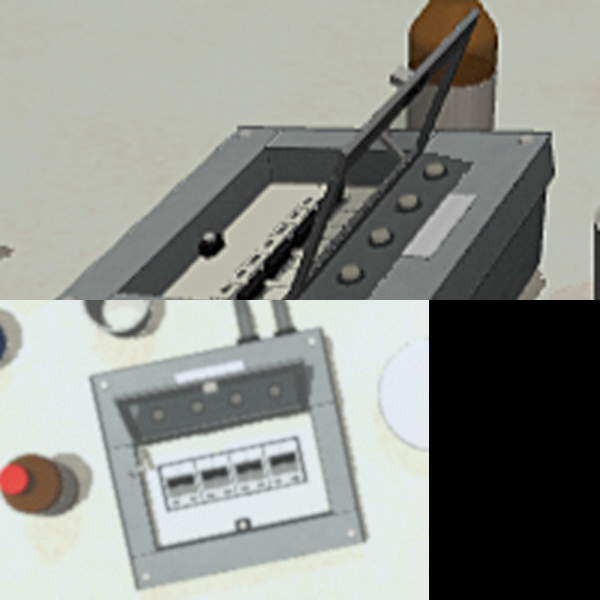

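All four handles, at about (180,482), (214,472), (248,464) and (283,458), lie in one line and look identical. The flap leans back, and the bottle, tub and cup are where they were. Handing in.

```bash
python3 -c "
from cell import r
print(r.close_job())"
```

```text
the job is handed in; nothing more can be done
None
```

The job is done and handed in at about 13 s of the 51 s allowed. `close_job` gives no verdict, so success rests on my own checks.

**What I did:** With the gripper shut and square to the sloping face, I:
- pressed the flap at its thumb ribs until the force reached about 9–10 N at the hard stop, then let it spring ajar;
- pushed it back by its free edge past upright;
- pushed the rightmost handle, the one that was down, up to its stop (about 28 N, with the tip no longer moving).

**Last checks:** The final pictures show:
- the flap leaning back on its stop;
- all four handles lined up and looking alike;
- bottle, tub and cup upright and apparently where they were, judged by eye rather than measured.

The tool was clear of everything, with about 0.5 N on the force reading, which is noise.

**What went wrong on the way:** After the press I moved the tool up the slope instead of down, because I misread the direction of the tool's y axis. It passed over the flap without touching anything, and I corrected it on the next move. The box also measured about 1% smaller than stated, which did not affect the work.

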